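# Lock the bayonet cap on a moulded tank's filler neck

### The job

Fit the loose bayonet cap to the filler neck of the moulded tank: find by feel where its two lugs drop into the neck's slots, press it down against the spring, turn it clockwise (seen from above) about a quarter turn to the stop, and let it spring up so that it clicks locked. Leave the mallet, the caliper and the tin where they are.

Things in the scene. Friction and masses are not known exactly. Their poses are not given: they have to be found in the camera images.
- cap_center (a point): Centre (on the axis, half-way up) of the loose grey cap, standing on its plug on the bench; 63 mm high, 80 to 170 g. Heights from its underside: round plug, diameter 36 mm, 0 to 27 mm (lowest 8 mm taper to 26 mm); two lugs; disc, diameter 60 mm, 27 to 33 mm; grip bar 33 to 63 mm. z is up its axis, x along grip bar and lugs; a half turn gives the same cap.
- cap_grip (a point): Centre of the cap's upright grip bar, 48 mm above the cap's underside. The bar is 50 mm long (cap's x), 12 mm thick (cap's y) and 30 mm high, its top 15 mm above this point.
- cap_lugs (a point): On the cap's axis at the height of its lugs, 14 mm above its underside. The two round steel lugs, 6 mm thick, stick out along the cap's +x and -x to 26.5 mm from the axis.
- neck (a point): Centre of the filler neck's mouth, level with its rim, 125 mm above the bench, on the fixed sand-coloured tank (190 mm along x, 150 mm along y, top at 90 mm). z is up, x and y are the tank's. Neck 72 mm in diameter outside, 35 mm high. In it, flush with the rim, an aluminium bayonet insert: bore 41 mm, two opposite slots 11 mm wide, open to the top, for the lugs.
- neck_rest (a point): Where the cap's centre (cap_center) is when its lugs rest on the insert, not over the slots: 20.5 mm above the neck point. The line through the two slots lies anywhere within 0.5 rad either way of the tank's x axis; this angle is not given and must be felt or seen.
- neck_slotted (a point): Where the cap's centre is when the lugs have dropped into the slots and the plug meets the spring-loaded seal plate: 16.5 mm above the neck point. The spring takes 3 N to start and 0.5 N more per mm. Here the cap turns only about 0.1 rad either way until it is pressed down.
- neck_pressed (a point): Where the cap's centre is best held while turning: 6 mm above the neck point (4.5, disc on the rim, to 7 mm will do; about 8 N of spring). Here it turns only clockwise seen from above (yaw decreasing) from the slots, under the insert's 7 mm thick top. 1.4 rad from the slots' line the lugs are under two pockets 10 mm wide; about 0.1 rad further is a hard stop.
- neck_locked (a point): Where the cap's centre is when locked: 11.5 mm above the neck point. Let go at the stop, the cap is lifted by the spring, its lugs going 4 mm up into the pockets. Let go short of the pockets it stays low (7.5 mm above the neck point) and is not locked.
- mallet: Bystander: mallet lying on the bench, black rubber head 60 x 90 x 60 mm, wooden handle 26 mm thick reaching to 220 mm along -x. Origin under the middle of the head.
- caliper: Bystander: steel caliper lying flat, 200 mm along x, 55 mm wide at the jaws, 13 mm high. Origin under the middle of its beam.
- tin: Bystander: upright plain metal tin, 70 mm in diameter, 75 mm high. Origin at the centre of its underside.
- cap: The same loose cap; origin at the centre of its underside, axes as above.
- tank: The fixed tank; origin at the centre of its underside, on the bench.
Not all that is in view belongs to the job. Leave any blue or yellow look-alike of the cap alone.

How it is judged (in metres and radians):
On the way:
1. the cap stands straight in the neck with its lugs dropped into the slots (horizontal distance between cap_center and neck below 0.005 m and angle between cap_center's own z axis and vertical below 0.08 rad and z of cap_center in the frame of neck below 0.018 m), for 0.1 s.
At the end, for the whole second after the job is handed in: The cap is locked: upright (within 0.08 rad) and centred in the neck (within 5 mm), its lugs sprung up into the pockets, so that its centre lies 9.7 to 13.3 mm above the rim's centre, and at rest with nothing holding it (horizontal distance between cap_center and neck below 0.005 m and angle between cap_center's own z axis and vertical below 0.08 rad and z of cap_center in the frame of neck between 0.0097 and 0.0133 m and linear speed of cap below 0.01 m/s); the robot touches nothing.
It fails at once if the mallet is pushed or tipped (distance of mallet from where it was at the start of the episode above 0.02 m or angle between mallet's own z axis and vertical above 0.3 rad).
It fails at once if the caliper is pushed or tipped (distance of caliper from where it was at the start of the episode above 0.02 m or angle between caliper's own z axis and vertical above 0.3 rad).
It fails at once if the tin is pushed or tipped (distance of tin from where it was at the start of the episode above 0.02 m or angle between tin's own z axis and vertical above 0.3 rad).
It also fails if it takes over 61 s, if anything falls off the work surface, if the arm or the gripper's body presses on something with over 40 N, if the wrist force passes 120 N, or if a joint passes its speed limit or range.

### The arm

A 6-joint arm with a two-finger parallel gripper is mounted at the origin on the work surface. World frame = base frame: x ahead of the robot, y to its left, z up, the work surface at z = 0. Lengths are in mm, angles in degrees, forces in N, time in s.
With the tool pointing down it reaches from about 300 to 850 mm from the base axis. Payload 4.2 kg.
Tool frame: the origin (TCP) lies midway between the tips of the shut fingers; the grasp point (between the pads) lies 19 mm behind it (env.hold_point_z is the z of the grasp point in the tool frame, in mm); z points along the fingers, y is the direction in which the jaws open and shut (so a half turn about z gives the same grasp; the last joint's range is limited). The gripper opens to 91 mm and grips with 3 to 60 N. Pads are 32 mm wide; open, the fingers measure 118 mm over their backs; the gripper's body (76 mm by 178 mm) begins 60 mm behind the grasp point.
Start: joints at [-69.328, 18.312, 89.639, -0, 72.044, -1.146], TCP at [213.712, -533.829, 186.176] pointing down, gripper open.
Joint ranges: [-177.97, 177.97], [-48.28, 115.42], [12.27, 149.76], [-77.06, 257.06], [2.81, 150.46], [-146.56, 146.56]. Speed limits (degrees/s): [147.25, 147.25, 180, 180, 180, 180].

### API

Orientations are given as [roll, pitch, yaw] about the fixed x, y, z axes, in that order (R = Rz(yaw) Ry(pitch) Rx(roll)).
In Python, from workcell import env, grab_frame, camera_params, spotter gives the robot as it stands. The module is installed in compiled form; this text tells all that it offers.
- The arm moves only by the shell command python3 -m jog 'ROWS' [FORCE]. ROWS is text: rows parted by semicolons, each of 7 numbers parted by spaces: the turn, a rotation vector about the world's x, y, z in units of 5 degrees (1.0 is 5 degrees), then the shift along the world's x, y, z in units of 25 mm (1.0 is 25 mm), then the opening, from 0 (shut) to 1 (fully open). A call has 1 to 5 rows; each row is the pose to reach, as a shift and turn from the pose commanded when the call began; what a row does not reach only later rows make up. A row lasts 1/8 s, in which the tool goes at most 62.5 mm and 10.7 degrees, less where a joint would pass 70% of its speed; a pose out of reach is approached as far as the arm can. A call with a gripper value outside its range is refused whole. The fingers move at their own pace and stop on an object; FORCE is the grip in N (left out, the last holds). Time passes only in rows, so rows that repeat a pose let the fingers close. It gives the time, the measured TCP pose, the force and the opening at its end, in the units of the state.
- env.state(): the state, without advancing time (a new reading comes with each control period).
- grab_frame(name): name is "scene" or "top"; returns the picture (400x640x3 uint8, red, green, blue); there is no depth.
- camera_params(name): a dict with "K" (3x3 intrinsics, pixels), "rvec" (rotation vector, rad) and "tvec" (3), from world to camera coordinates, as OpenCV has them. Camera axes: x right, y down, z forward; pixel columns grow to the right and rows downward; lengths in mm; the calibration is good to about 2 mm. A picture is of the moment at which its call begins. camera_params takes no time and is no camera call.
- env.job_done(): hands the job in, once; it reports no verdict.
Trained networks look in the newest picture that a camera, given by its name, has taken for a name from the list of things; names that differ only in an ending like _2 or _b are one class to them, and where a whole thing is asked for, a point or a joint stands for the part that bears it (a point fixed in the world has none). Each returns a list of dicts, best first, with "conf" (0 to 1); they miss things now and then, are a little off and sometimes report something else, mostly with a low value. They report only what shows in the picture. A call takes as long as a camera call. They do not tell look-alikes from the thing itself.
- spotter.look_for(query, camera): "box" ([left, top, width, height] in pixels, round what is visible of it).
- spotter.trace(query, camera): "region" (400x640 bool, what is visible of it) and "box" ([left, top, width, height] in pixels, round what is visible of it).
The state is a dict: "time_s": time; "qpos": joint angles; "qvel": joint speeds; "effort": joint torques, N m; "ee_pos": TCP position; "ee_rot": TCP orientation; "force": force on the tool from outside, world axes, zero at the start; "torque": the same for the moment, N m; "gripper_width": finger opening in mm.
Only numpy, scipy, OpenCV 4.12 (cv2) and the standard library are available. Lean on these libraries where they do the work, as an engineer would, in place of code of your own. Each camera call takes 0.05 s, during which the arm holds its last target. There are 200 camera calls.

## Working session

There is one attempt and no reset: what is moved stays moved. The work goes in short steps, Python scripts to look and compute and a shell command to move; the robot and the scene stay as the last step left them, time stands still between calls to the robot, and variables do not carry over. Pictures are saved under pics/ and viewed, about 8 in all and at most 12, crops included, and the job is handed in when it is done.

```bash
mkdir -p pics; ls
python3 - <<'E'
from workcell import env, grab_frame, camera_params, spotter
import cv2,numpy as np
for n in("scene","top"):
    im=grab_frame(n); cv2.imwrite(f"pics/{n}0.png",im[:,:,::-1])
    p=camera_params(n); R=cv2.Rodrigues(np.array(p["rvec"],float))[0]; print(n,np.round(p["K"],1).tolist(),"cam at",(-R.T@np.array(p["tvec"]).ravel()).round(),"fwd",R[2].round(2))
    for q in("cap","tank","mallet","caliper","tin"):
        print(q,[(np.round(d["box"]).tolist(),round(d["conf"],2)) for d in spotter.look_for(q,n)[:4]])
print(env.state(),env.hold_point_z)
E
```

```text
pics
scene [[394.5, 0.0, 323.7], [0.0, 394.5, 199.8], [0.0, 0.0, 1.0]] cam at [1163. -468.  725.] fwd [-0.58  0.53 -0.63]
cap [([332.0, 184.0, 22.0, 24.0], 0.79), ([354.0, 201.0, 24.0, 25.0], 0.71), ([314.0, 200.0, 24.0, 26.0], 0.64), ([317.0, 164.0, 22.0, 27.0], 0.62)]
tank []
mallet [([338.0, 258.0, 101.0, 94.0], 0.77)]
caliper [([246.0, 189.0, 55.0, 24.0], 0.74)]
tin [([408.0, 198.0, 30.0, 35.0], 0.68)]
top [[499.6, 0.0, 320.6], [0.0, 499.6, 199.3], [0.0, 0.0, 1.0]] cam at [ 386.   32. 1141.] fwd [ 0.19  0.   -0.98]
cap [([230.0, 254.0, 28.0, 30.0], 0.93), ([291.0, 203.0, 26.0, 27.0], 0.87), ([258.0, 169.0, 27.0, 24.0], 0.82), ([248.0, 210.0, 24.0, 27.0], 0.77)]
tank [([354.0, 152.0, 89.0, 104.0], 0.79)]
mallet [([330.0, 33.0, 40.0, 106.0], 0.76), ([354.0, 154.0, 91.0, 104.0], 0.42), ([299.0, 253.0, 36.0, 92.0], 0.36)]
caliper [([298.0, 252.0, 36.0, 93.0], 0.93)]
tin [([213.0, 112.0, 36.0, 34.0], 0.67)]
{'time_s': 0.6, 'qpos': array([-6.93257574e+01,  1.83113069e+01,  8.96391520e+01,  1.43975957e-03,
        7.20446587e+01, -1.14444856e+00]), 'qvel': array([ 0.05132048,  0.03272058, -0.04424532, -0.06241868,  0.07399966,
       -0.00334992]), 'effort': array([ 8.68991519e-04, -4.12120414e+01, -2.32134122e+01,  7.28073833e-02,
        3.79783160e-02, -9.34701575e-06]), 'ee_pos': array([ 213.73773184, -533.81293681,  186.18084445]), 'ee_rot': array([ 1.79995091e+02, -1.27188763e-03,  2.18182474e+01]), 'force': array([ 0.64744087, -0.29184516, -0.63260583]), 'torque': array([-0.02001601, -0.02966998,  0.02487539]), 'gripper_width': 91.25747778925911} -18.8
```

Run:
```python
import cv2,numpy as np
a=cv2.imread("pics/top0.png")
c=cv2.resize(a[90:350,200:460],None,fx=3,fy=3,interpolation=cv2.INTER_CUBIC)[:600*1]
cv2.imwrite("pics/top0c.png",cv2.resize(a[100:300,195:460],(795,600),interpolation=cv2.INTER_CUBIC))
```

```text
(no output)
```

View pics/top0c.png

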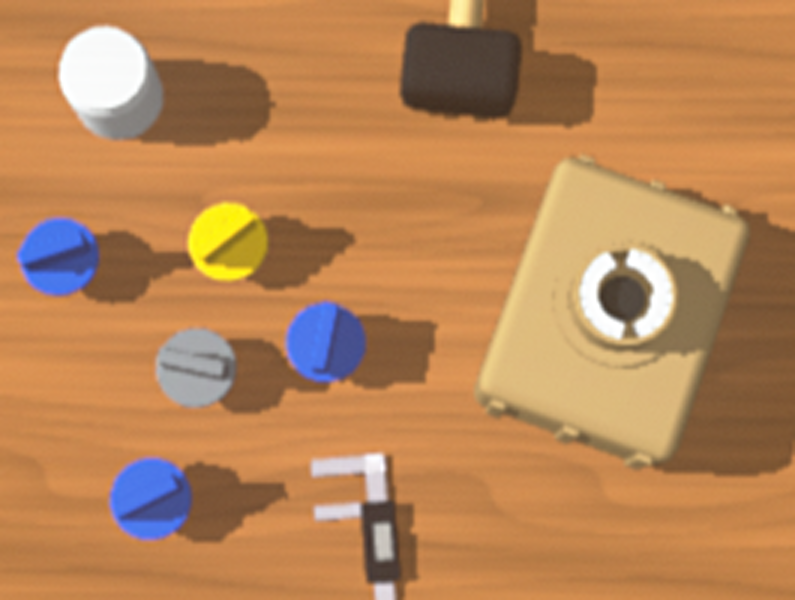

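View pics/scene0.png

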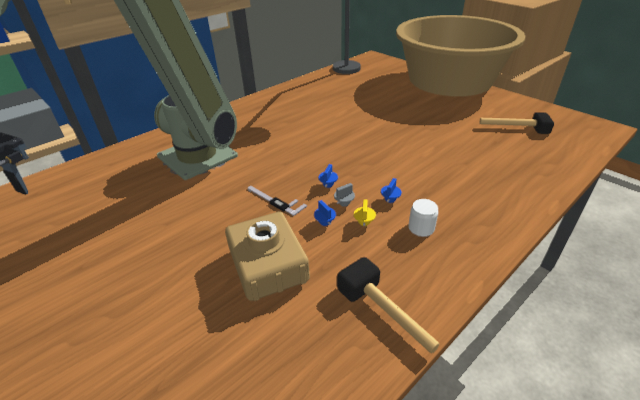

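The top view shows the grey cap at about (260,222) full px and the neck at (404,198). The slots appear as dark gaps at crop (619,258) and (629,330). The scene view agrees: the grey cap stands among the blue and yellow decoys.

```bash
cat > h.py <<'E'
import cv2,numpy as np
from workcell import env, grab_frame, camera_params, spotter
def cam(n):
    p=camera_params(n); return np.array(p["K"],float),np.array(p["rvec"],float).ravel(),np.array(p["tvec"],float).ravel()
def ray(n,uv,z):
    K,r,t=cam(n); R=cv2.Rodrigues(r)[0]; uv=np.atleast_2d(np.array(uv,float))
    d=np.c_[uv,np.ones(len(uv))]@np.linalg.inv(K).T@R; c=-R.T@t
    return c+d*((z-c[2])/d[:,2])[:,None]
def proj(n,P):
    K,r,t=cam(n); return cv2.projectPoints(np.atleast_2d(np.array(P,float)),r,t,K,None)[0][:,0]
E
python3 - <<'E'
from h import *
im=cv2.imread("pics/top0.png")
print("axes x,y px:",proj("top",[[400,0,0],[500,0,0],[400,100,0]]).round())
hsv=cv2.cvtColor(im,cv2.COLOR_BGR2HSV)
g=np.zeros(im.shape[:2],np.uint8); g[208:240,245:276]=(hsv[208:240,245:276,1]<60)
(u,v),r=cv2.minEnclosingCircle(cv2.findNonZero(g)); m=cv2.moments(g,True)
c=(m['m10']/m['m00'],m['m01']/m['m00']); print("cap px",u,v,r,c,"world",ray("top",c,33)[0].round(1))
w=np.zeros_like(g); s=(slice(175,222),slice(380,428)); w[s]=(im[s].min(2)>170)
pts=cv2.findNonZero(w); e=cv2.minEnclosingCircle(pts); f=cv2.fitEllipse(cv2.convexHull(pts)); print("ring",e,f,"world",ray("top",e[0],125)[0].round(1),ray("top",f[0],125)[0].round(1))
# slots: unwrap ring at world radii between bore and ring edge
C=ray("top",f[0],125)[0]
a=np.deg2rad(np.arange(0,360,4))
P=np.array([proj("top",np.c_[C[0]+rr*np.cos(a),C[1]+rr*np.sin(a),np.full(len(a),125)]) for rr in(22.5,24,25.5)]).astype(np.float32)
gray=cv2.cvtColor(im,cv2.COLOR_BGR2GRAY)
val=cv2.remap(gray,P[...,0],P[...,1],cv2.INTER_LINEAR).mean(0)
print([(int(d),int(x)) for d,x in zip(np.rad2deg(a).round(),val) if x<np.median(val)-30])
# tank edges, top 90
t=spotter.trace("tank","top"); print([x["conf"] for x in t]); 
grid=cv2.resize(im[205:240,243:278],(560,560),interpolation=cv2.INTER_CUBIC)
g2=cv2.resize(im[176:221,382:427],(560,560)[:2],interpolation=cv2.INTER_CUBIC)
cv2.imwrite("pics/z1.png",cv2.resize(np.hstack([grid,g2]),(800,400)))
E
```

```text
axes x,y px: [[336. 288.]
 [336. 244.]
 [291. 288.]]
cap px 259.7847595214844 222.04933166503906 13.246786117553711 (259.82809611829947, 222.14602587800368) world [542.8 172.3  33. ]
ring ((403.2679443359375, 197.56077575683594), 15.704193115234375) ((403.273681640625, 197.57798767089844), (29.95425796508789, 31.313343048095703), 113.9563980102539) world [ 585.8 -134.5  125. ] [ 585.8 -134.5  125. ]
[(0, 151), (4, 113), (8, 102), (12, 110), (16, 142), (20, 207), (176, 178), (180, 132), (184, 114), (188, 122), (192, 164), (196, 220)]
[0.82]
```

View pics/z1.png

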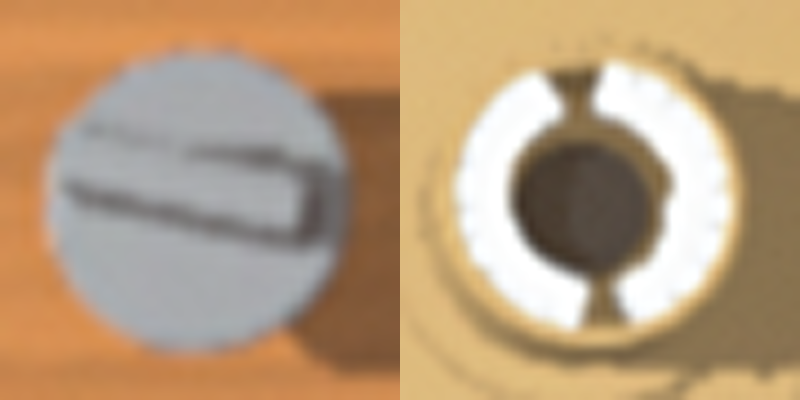

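The bar yaw is about 80° and the slot line about 7°. The J6 range means I should grasp at yaw 80, insert at 187 and turn clockwise to about 101.

```bash
python3 -m jog '0 0 0.78 0.88 1.88 0 0.5; 0 0 1.56 1.76 3.76 0 0.5; 0 0 2.34 2.64 5.64 0 0.5; 0 0 3.12 3.52 7.52 0 0.5; 0 0 3.9 4.4 9.4 0 0.5'
python3 -m jog '0 0 0.78 0.88 1.88 0 0.5; 0 0 1.56 1.76 3.76 0 0.5; 0 0 2.34 2.64 5.64 0 0.5; 0 0 3.12 3.52 7.52 0 0.5; 0 0 3.9 4.4 9.4 0 0.5'
python3 -m jog '0 0 0.78 0.88 1.88 0 0.5; 0 0 1.56 1.76 3.76 0 0.5; 0 0 2.34 2.64 5.64 -0.5 0.5; 0 0 3.12 3.52 7.52 -1 0.5; 0 0 3.84 4.37 9.43 -1 0.5'
python3 -m jog '0 0 0 0 0 0 0.5;0 0 0 0 0 0 0.5'
```

```text
time_s: 1.27
ee_pos: [324.3, -297.4, 186.4]
ee_rot: [180.0, -0.0, 41.4]
force: [1.3, -0.5, -0.2]
gripper_width: 46.1
time_s: 1.9
ee_pos: [434.4, -62.2, 186.5]
ee_rot: [179.9, -0.0, 61.0]
force: [1.3, -0.3, -0.7]
gripper_width: 45.6
time_s: 2.52
ee_pos: [542.9, 173.4, 160.1]
ee_rot: [-179.9, 0.1, 80.2]
force: [0.5, -0.2, -0.3]
gripper_width: 45.7
time_s: 2.78
ee_pos: [542.5, 171.5, 161.0]
ee_rot: [-180.0, 0.1, 80.0]
force: [-0.6, -0.4, 0.1]
gripper_width: 45.4
```

```bash
python3 -m jog '0 0 0 0 0 -1 0.5;0 0 0 0 0.03 -2 0.5;0 0 0 0 0.03 -3 0.5;0 0 0 0 0.03 -4 0.5;0 0 0 0 0.03 -4.6 0.5'
python3 -m jog '0 0 0 0 0 -0.2 0.5;0 0 0 0 0 -0.4 0.5; 0 0 0 0 0 -0.4 0.5'
python3 - <<'E'
from h import *
im=grab_frame("scene"); cv2.imwrite("pics/s1.png",cv2.resize(im[130:250,260:420,::-1],(800,600),interpolation=cv2.INTER_CUBIC))
E
```

```text
time_s: 3.4
ee_pos: [542.1, 171.1, 45.5]
ee_rot: [-179.9, 0.0, 79.9]
force: [0.1, -0.3, 0.6]
gripper_width: 45.8
time_s: 3.78
ee_pos: [543.2, 172.7, 36.5]
ee_rot: [180.0, -0.0, 80.0]
force: [-0.1, 0.4, -0.3]
gripper_width: 45.1
```

View pics/s1.png

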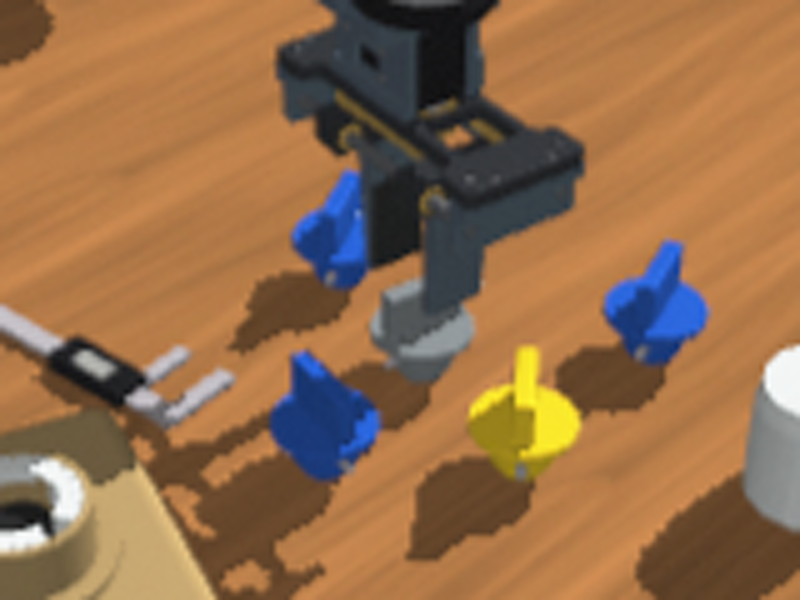

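The fingers straddle the grey bar at crop (430,290) and are clear of the neighbouring caps. I'll close, then lift 25 mm.

```bash
python3 -m jog '0 0 0 0 0 0 0;0 0 0 0 0 0 0;0 0 0 0 0 0 0;0 0 0 0 0 0 0;0 0 0 0 0 0 0' 40
python3 -m jog '0 0 0 0 0 1 0;0 0 0 0 0 2 0;0 0 0 0 0 4 0;0 0 0 0 0 6 0;0 0 0 0 0 7 0'
python3 -m jog '0 0 0 0 0 0 0;0 0 0 0 0 0 0'
```

```text
time_s: 4.45
ee_pos: [542.9, 172.7, 36.2]
ee_rot: [180.0, 0.0, 80.0]
force: [-0.3, -0.1, -0.7]
gripper_width: 0.8
time_s: 5.08
ee_pos: [544.0, 173.0, 214.4]
ee_rot: [179.7, -0.1, 80.0]
force: [0.2, -0.3, -0.9]
gripper_width: 0.4
time_s: 5.32
ee_pos: [542.1, 172.4, 209.6]
ee_rot: [-179.9, 0.1, 80.0]
force: [0.0, -0.1, -0.4]
gripper_width: 0.2
```

Run:
```python
from h import *
im=grab_frame("scene"); a=cv2.resize(im[150:230,290:400,::-1],(550,400),interpolation=cv2.INTER_CUBIC)
t=grab_frame("top"); b=cv2.resize(t[200:250,230:290,::-1],(480,400),interpolation=cv2.INTER_CUBIC)
cv2.imwrite("pics/s2.png",cv2.resize(np.hstack([a,b]),(800,311)))
```

```text
(no output)
```

View pics/s2.png

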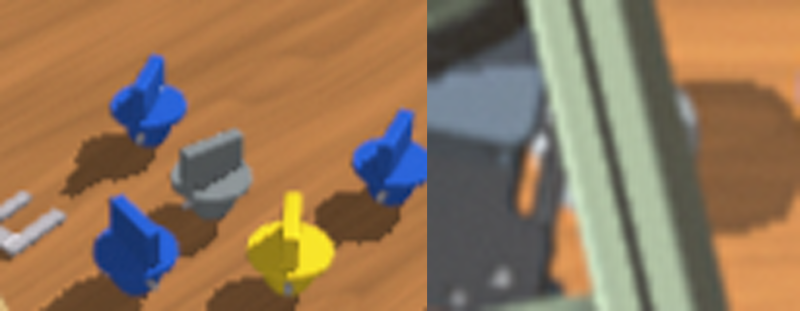

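Run:
```python
from h import *
im=grab_frame("scene")
for nm,I in(("now",im[:,:,::-1]),("before",cv2.imread("pics/scene0.png"))):
    hsv=cv2.cvtColor(np.ascontiguousarray(I),cv2.COLOR_BGR2HSV)
    m=np.zeros(I.shape[:2],np.uint8); s=(slice(178,212),slice(330,358)); m[s]=(hsv[s][...,1]<70)
    n,l,st,c=cv2.connectedComponentsWithStats(m); k=1+np.argmax(st[1:,4]); print(nm,st[k],c[k])
print(ray("scene",(344.4,196.4),33))
# predicted overlay: disc circle & bar top edges for cap at (542.8,172.3) yaw80
a=np.linspace(0,2*np.pi,60)
def draw(n,I,x,y,yaw,sc,off,col):
    P=np.c_[x+30*np.cos(a),y+30*np.sin(a),np.full(60,33)]
    c,s_=np.cos(yaw),np.sin(yaw)
    B=np.array([[x+c*u-s_*v,y+s_*u+c*v,63] for u,v in((25,6),(-25,6),(-25,-6),(25,-6))])
    for Q in(P,B): cv2.polylines(I,[((proj(n,Q)-off)*sc).astype(np.int32)],True,col,1)
A=cv2.resize(im[170:220,315:375,::-1],(480,400),interpolation=cv2.INTER_CUBIC); draw("scene",A,542.8,172.3,np.deg2rad(80),8,np.array([315,170])-0.5+0.5,(0,0,255))
T=cv2.imread("pics/top0.png"); T=cv2.resize(T[200:245,235:285],(400,360),interpolation=cv2.INTER_CUBIC); T=cv2.copyMakeBorder(T,0,40,0,0,cv2.BORDER_CONSTANT); draw("top",T,542.8,172.3,np.deg2rad(80),8,np.array([235,200]),(0,0,255))
cv2.imwrite("pics/s3.png",cv2.resize(np.hstack([A,T]),(800,364)))
```

```text
now [334 183  21  23 330] [344.13636364 194.50909091]
before [334 183  21  23 330] [344.13636364 194.50909091]
[[555.33395448 165.41847613  33.        ]]
```

View pics/s3.png

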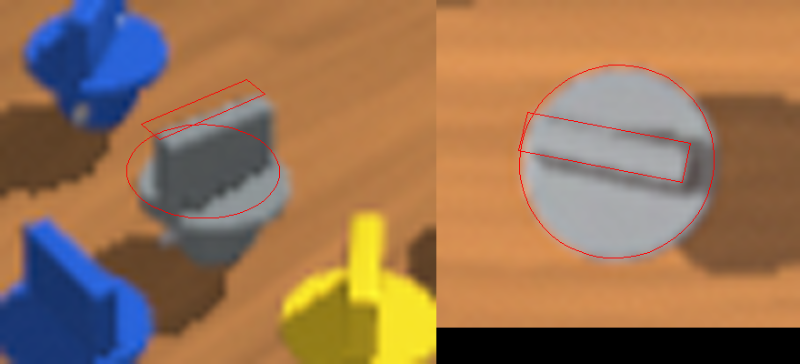

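Run:
```python
from h import *
print(proj("scene",[[543.2,172.7,36.5],[543.2,172.7,55],[543.2,172.7,62],[555,165,36.5]]).round(1))
print(env.state()["ee_pos"],env.state()["ee_rot"],proj("scene",[env.state()["ee_pos"]]))
im=grab_frame("scene"); cv2.imwrite("pics/s4.png",cv2.resize(im[80:200,270:430,::-1],(800,600),interpolation=cv2.INTER_CUBIC))
```

```text
[[343.1 192.5]
 [343.2 187.3]
 [343.2 185.3]
 [344.2 195.4]]
[542.1281991  172.41972217 209.42622638] [-1.79835492e+02  8.60102522e-02  8.00196182e+01] [[343.29242349 139.23920126]]
```

View pics/s4.png

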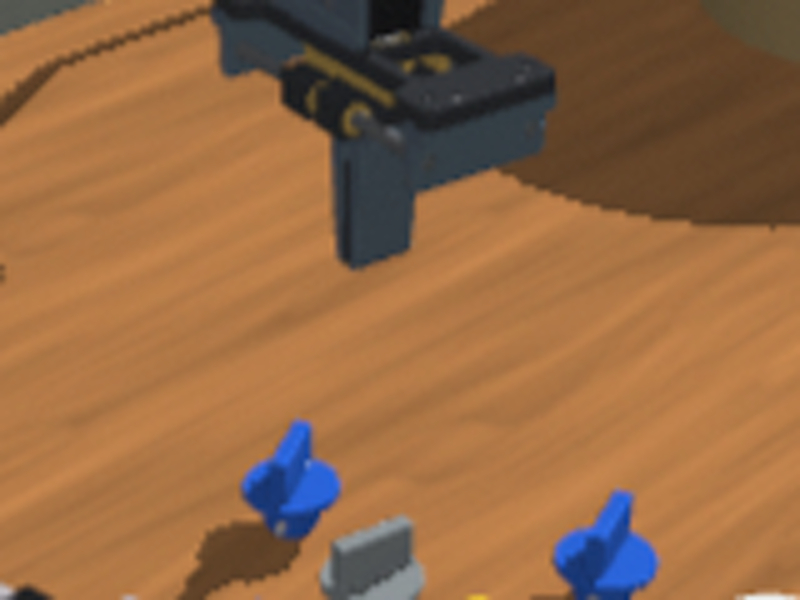

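The cap didn't move. The fingertips appear well above the reported TCP in the image (about 9 px, or 25–30 mm), and they closed above the bar. I'll go down again, lower, checking force in small steps.

```bash
python3 -m jog '0 0 0 0 0 -2 0.5;0 0 0 0 0 -4 0.5;0 0 0 0 0 -6 0.5;0 0 0 0 0 -6.9 0.5;0 0 0 0 0 -6.9 0.5'
python3 -m jog '0 0 0 0 0 -0.15 0.5;0 0 0 0 0 -0.3 0.5; 0 0 0 0 0 -0.3 0.5'
python3 -m jog '0 0 0 0 0 -0.15 0.5;0 0 0 0 0 -0.3 0.5; 0 0 0 0 0 -0.3 0.5'
python3 - <<'E'
from h import *
im=grab_frame("scene"); cv2.imwrite("pics/s5.png",cv2.resize(im[150:225,300:400,::-1],(800,600),interpolation=cv2.INTER_CUBIC))
E
```

```text
time_s: 6.15
ee_pos: [541.0, 172.1, 36.2]
ee_rot: [-179.7, 0.1, 80.0]
force: [0.1, 0.2, -0.1]
gripper_width: 44.6
time_s: 6.52
ee_pos: [543.2, 172.8, 31.7]
ee_rot: [179.9, -0.0, 80.0]
force: [-0.4, -0.1, 0.1]
gripper_width: 45.6
time_s: 6.9
ee_pos: [542.6, 172.6, 23.3]
ee_rot: [-180.0, 0.0, 80.0]
force: [-0.2, -0.1, 0.1]
gripper_width: 45.8
```

View pics/s5.png

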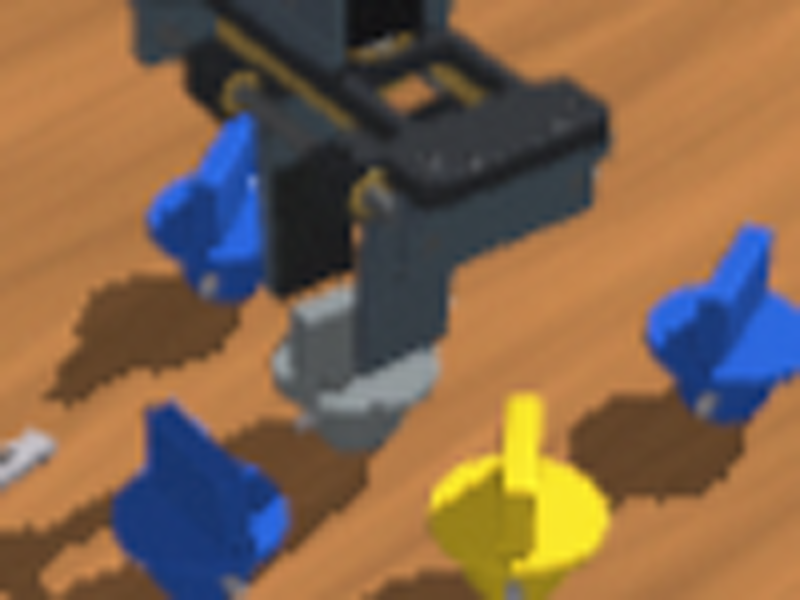

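```bash
python3 -m jog '0 0 0 0 0 -0.1 0.5;0 0 0 0 0 -0.2 0.5; 0 0 0 0 0 -0.2 0.5'
python3 -m jog '0 0 0 0 0 -0.1 0.5;0 0 0 0 0 -0.2 0.5; 0 0 0 0 0 -0.2 0.5'
python3 -m jog '0 0 0 0 0 0 0.3;0 0 0 0 0 0 0.1;0 0 0 0 0 0 0;0 0 0 0 0 0 0;0 0 0 0 0 0 0' 30
```

```text
time_s: 7.32
ee_pos: [542.8, 172.6, 18.4]
ee_rot: [-180.0, 0.0, 80.0]
force: [-0.3, -0.2, 0.9]
gripper_width: 45.3
time_s: 7.7
ee_pos: [542.7, 172.6, 13.4]
ee_rot: [-180.0, 0.0, 80.0]
force: [0.7, 0.4, -0.9]
gripper_width: 45.3
time_s: 8.32
ee_pos: [543.0, 172.7, 13.8]
ee_rot: [180.0, -0.0, 80.0]
force: [0.6, 0.6, 0.5]
gripper_width: 11.6
```

Gripped at 11.6 mm. In this grasp the cap's underside is 13.7 mm below the reported TCP. Lift, then carry to the neck while turning by +107°.

```bash
python3 -m jog '0 0 0 0 0 0.4 0;0 0 0 0 0 1.5 0;0 0 0 0 0 3.5 0;0 0 0 0 0 5.5 0;0 0 0 0 0 6.2 0' 40
python3 -m jog '0 0 1.4 0.2 -0.8 0 0;0 0 2.8 0.3 -1.6 0 0;0 0 4.2 0.5 -2.4 0 0;0 0 5.6 0.6 -3.2 0 0;0 0 7.2 0.6 -4.1 0 0'
python3 -m jog '0 0 1.4 0.1 -0.8 0 0;0 0 2.8 0.2 -1.6 0 0;0 0 4.2 0.3 -2.4 0 0;0 0 5.6 0.4 -3.2 0 0;0 0 7.2 0.5 -4.1 0 0'
python3 -m jog '0 0 1.4 0.1 -0.8 0 0;0 0 2.8 0.2 -1.6 0 0;0 0 4.2 0.3 -2.4 0 0;0 0 5.6 0.5 -3.2 0 0;0 0 7 0.6 -4.1 0 0'
python3 -m jog '0 0 0 0 0 0 0;0 0 0 0 0 0 0'
python3 - <<'E'
from h import *
for n in("scene","top"):
    im=grab_frame(n); cv2.imwrite(f"pics/{n}6.png",im[:,:,::-1])
    print(n,[(np.round(d["box"],1).tolist(),round(d["conf"],2)) for d in spotter.look_for("cap",n)[:6]])
a=cv2.imread("pics/scene6.png")[165:275,210:320];b=cv2.imread("pics/top6.png")[145:255,350:460]
cv2.imwrite("pics/z6.png",cv2.resize(np.hstack([a,b]),(800,400),interpolation=cv2.INTER_CUBIC))
E
```

```text
time_s: 8.95
ee_pos: [544.6, 173.2, 173.0]
ee_rot: [179.6, -0.2, 80.0]
force: [-0.0, 0.6, -0.7]
gripper_width: 11.8
time_s: 9.57
ee_pos: [558.0, 69.6, 169.2]
ee_rot: [180.0, 0.0, 116.3]
force: [0.9, 0.3, -2.0]
gripper_width: 11.8
time_s: 10.2
ee_pos: [570.4, -32.9, 169.2]
ee_rot: [180.0, 0.0, 152.3]
force: [-0.1, 0.6, -1.8]
gripper_width: 11.9
time_s: 10.82
ee_pos: [585.5, -135.4, 169.2]
ee_rot: [180.0, 0.0, -172.7]
force: [-0.2, 1.0, -1.1]
gripper_width: 11.7
time_s: 11.08
ee_pos: [585.2, -134.2, 168.9]
ee_rot: [180.0, -0.0, -173.1]
force: [-0.2, -0.6, -0.6]
gripper_width: 11.9
scene [([318.8, 161.2, 18.7, 27.2], 0.83), ([382.0, 178.1, 21.8, 27.8], 0.83), ([315.7, 199.4, 21.1, 26.3], 0.8), ([243.4, 199.9, 23.7, 25.4], 0.64), ([357.0, 197.8, 19.3, 28.5], 0.61), ([223.6, 210.4, 86.1, 91.1], 0.52)]
top [([257.6, 170.6, 27.8, 21.9], 0.86), ([230.1, 251.8, 30.8, 30.5], 0.82), ([293.0, 202.8, 24.9, 26.1], 0.74), ([199.1, 173.3, 28.0, 26.0], 0.61)]
```

View pics/z6.png

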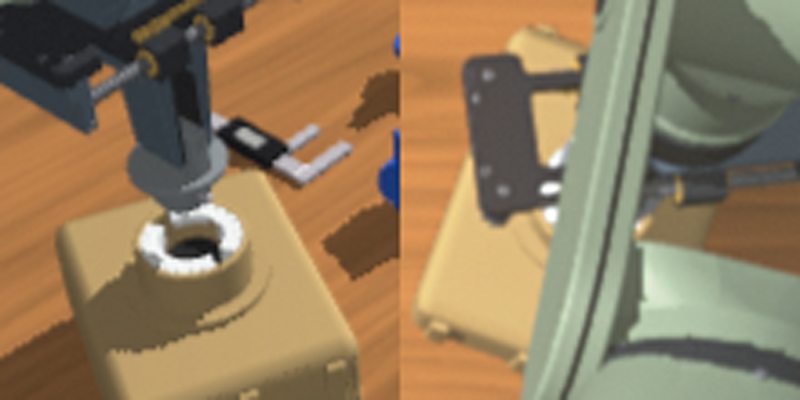

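Run:
```python
from h import *
print(proj("scene",[[585.2,-134.2,187],[585.8,-134.5,125],[595.8,-134.5,125],[585.8,-124.5,125]]).round(1))
I=cv2.imread("pics/scene6.png")
s=(slice(200,260),slice(235,290)); w=np.zeros(I.shape[:2],np.uint8); w[s]=(I[s].min(2)>175)
p=cv2.findNonZero(w); print("ring",cv2.boundingRect(p),cv2.fitEllipse(cv2.convexHull(p)))
J=cv2.imread("pics/scene0.png"); w[:]=0; w[s]=(J[s].min(2)>175); p=cv2.findNonZero(w); print("ring0",cv2.boundingRect(p),cv2.fitEllipse(cv2.convexHull(p)))
hsv=cv2.cvtColor(I,cv2.COLOR_BGR2HSV)
a=np.linspace(0,2*np.pi,60)
A=I[195:255,230:290].copy(); A=cv2.resize(A,(600,600),interpolation=cv2.INTER_CUBIC)
for (x,y,z,r,c) in((585.2,-134.2,188.5,30,(0,0,255)),(585.2,-134.2,182.5,30,(0,0,255)),(585.8,-134.5,125,32,(255,0,0))):
    Q=np.c_[x+r*np.cos(a),y+r*np.sin(a),np.full(60,z)]
    cv2.polylines(A,[((proj("scene",Q)-[230,195]+.5)*10).astype(np.int32)],True,c,1)
cv2.imwrite("pics/z7.png",A)
```

```text
[[257.4 207.4]
 [261.  228.8]
 [263.7 231. ]
 [264.6 226.7]]
ring (248, 209, 42, 31) ((268.65069580078125, 221.04840087890625), (26.17721176147461, 47.60858917236328), 48.59669876098633)
ring0 (248, 209, 42, 31) ((269.3892822265625, 223.4302215576172), (22.11810302734375, 47.660701751708984), 55.487525939941406)
```

View pics/z7.png

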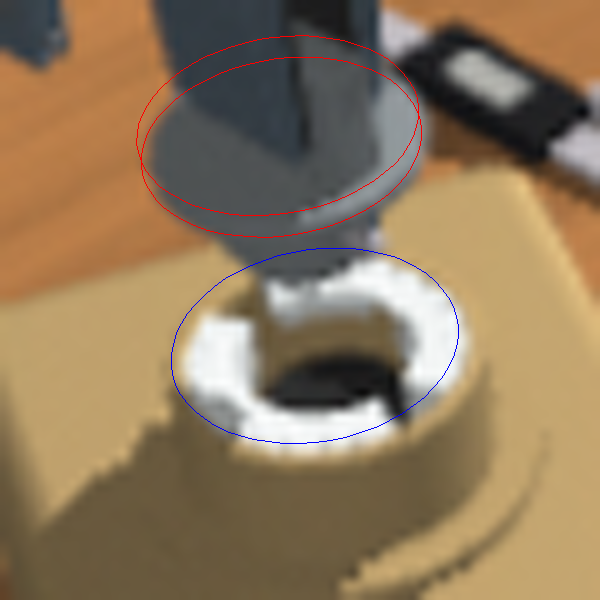

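The view shows the cap upright and roughly coaxial with the neck (offset under 2 mm), with the slot at about the expected bearing. Lowering by feel.

```bash
python3 -m jog '0 0 0 0 0 -0.5 0;0 0 0 0 0 -1 0;0 0 0 0 0 -1.3 0;0 0 0 0 0 -1.44 0;0 0 0 0 0 -1.44 0'
python3 -m jog '0 0 0 0 0 -0.06 0;0 0 0 0 0 -0.12 0;0 0 0 0 0 -0.12 0'
python3 -m jog '0 0 0 0 0 -0.06 0;0 0 0 0 0 -0.12 0;0 0 0 0 0 -0.12 0'
```

```text
time_s: 11.9
ee_pos: [585.4, -134.9, 132.4]
ee_rot: [180.0, -0.0, -173.0]
force: [-0.0, -0.1, -0.1]
gripper_width: 11.9
time_s: 12.28
ee_pos: [585.4, -134.8, 129.7]
ee_rot: [180.0, 0.0, -173.0]
force: [0.2, -0.3, -0.9]
gripper_width: 11.8
time_s: 12.65
ee_pos: [585.4, -134.8, 126.5]
ee_rot: [180.0, -0.0, -173.0]
force: [0.3, 0.4, -1.2]
gripper_width: 12.1
```

```bash
python3 -m jog '0 0 0 0 0 -0.06 0;0 0 0 0 0 -0.12 0;0 0 0 0 0 -0.12 0'
python3 -m jog '0 0 0 0 0 -0.04 0;0 0 0 0 0 -0.08 0;0 0 0 0 0 -0.08 0'
python3 -m jog '0 0 0 0 0 -0.04 0;0 0 0 0 0 -0.08 0;0 0 0 0 0 -0.08 0'
```

```text
time_s: 13.02
ee_pos: [585.5, -134.8, 123.8]
ee_rot: [180.0, 0.0, -173.0]
force: [0.2, -0.2, -0.1]
gripper_width: 11.7
time_s: 13.4
ee_pos: [585.5, -134.9, 121.9]
ee_rot: [-180.0, 0.0, -173.0]
force: [-1.3, -0.2, 2.8]
gripper_width: 11.5
time_s: 13.78
ee_pos: [585.6, -134.9, 119.8]
ee_rot: [-180.0, 0.0, -173.0]
force: [-0.9, -0.5, 4.5]
gripper_width: 11.9
```

The spring starts at about TCP 122.5 and its force rises gently, so the lugs are in the slots. Press to about 112.

```bash
python3 -m jog '0 0 0 0 0 -0.08 0;0 0 0 0 0 -0.16 0;0 0 0 0 0 -0.24 0;0 0 0 0 0 -0.24 0'
python3 -m jog '0 0 0 0 0 -0.04 0;0 0 0 0 0 -0.06 0;0 0 0 0 0 -0.06 0'
```

```text
time_s: 14.28
ee_pos: [585.6, -134.9, 114.0]
ee_rot: [-180.0, 0.0, -173.0]
force: [-0.8, 0.8, 7.1]
gripper_width: 11.6
time_s: 14.65
ee_pos: [585.6, -134.9, 112.8]
ee_rot: [-180.0, 0.0, -173.0]
force: [-1.4, -0.7, 7.7]
gripper_width: 11.5
```

```bash
python3 -m jog '0 0 -0.6 0 0 -0.02 0;0 0 -1.2 0 0 -0.02 0;0 0 -2 0 0 -0.02 0;0 0 -3 0 0 -0.02 0;0 0 -3 0 0 -0.02 0'
python3 -c "
from workcell import env;s=env.state();print(s['torque'].round(2),s['force'].round(1),s['ee_pos'].round(1))"
```

```text
time_s: 15.28
ee_pos: [586.5, -135.1, 112.6]
ee_rot: [-180.0, 0.2, 172.0]
force: [0.2, -0.3, 6.9]
gripper_width: 11.8
[ 0.06  0.02 -0.05] [ 0.2 -0.3  6.9] [ 586.5 -135.1  112.6]
```

```bash
python3 -m jog '0 0 -1.2 0 0 0 0;0 0 -2.6 0 0 0 0;0 0 -4 0 0 0 0;0 0 -5.4 0 0 0 0;0 0 -6.5 0 0 0 0'
python3 -m jog '0 0 -1.2 0 0 0 0;0 0 -2.6 0 0 0 0;0 0 -4 0 0 0 0;0 0 -5.4 0 0 0 0;0 0 -6 0 0 0 0'
python3 -m jog '0 0 -0.4 0 0 0 0;0 0 -0.8 0 0 0 0;0 0 -0.8 0 0 0 0'
python3 -c "
from workcell import env;s=env.state();print(s['torque'].round(2),s['force'].round(1),s['ee_rot'].round(1))"
```

```text
time_s: 15.9
ee_pos: [586.6, -135.3, 112.6]
ee_rot: [179.9, 0.2, 139.3]
force: [-0.5, -0.7, 6.0]
gripper_width: 11.9
time_s: 16.52
ee_pos: [586.6, -135.2, 112.7]
ee_rot: [179.9, 0.1, 109.4]
force: [-0.3, -0.3, 7.5]
gripper_width: 11.6
time_s: 16.9
ee_pos: [586.6, -135.2, 112.6]
ee_rot: [179.9, 0.1, 105.5]
force: [-0.6, -0.1, 7.0]
gripper_width: 12.1
[-0.1  -0.01  0.03] [-0.6 -0.1  7. ] [1.799e+02 1.000e-01 1.055e+02]
```

Rotation has been free so far (81.5° turned). Continue in small steps to the stop.

```bash
python3 -m jog '0 0 -0.4 0 0 0 0;0 0 -0.8 0 0 0 0;0 0 -0.8 0 0 0 0'
python3 -c "
from workcell import env;s=env.state();print(s['torque'].round(2),s['ee_rot'].round(1))"
python3 -m jog '0 0 -0.2 0 0 0 0;0 0 -0.4 0 0 0 0;0 0 -0.4 0 0 0 0'
python3 -c "
from workcell import env;s=env.state();print(s['torque'].round(2),s['ee_rot'].round(1))"
```

```text
time_s: 17.27
ee_pos: [586.1, -135.3, 112.6]
ee_rot: [179.9, 0.1, 101.6]
force: [-1.2, -0.8, 7.9]
gripper_width: 11.9
[-0.03  0.19  0.5 ] [1.799e+02 1.000e-01 1.016e+02]
time_s: 17.65
ee_pos: [586.1, -135.3, 112.6]
ee_rot: [179.9, 0.1, 99.7]
force: [-2.0, 0.1, 8.3]
gripper_width: 11.9
[-0.02  0.18  1.07] [1.799e+02 1.000e-01 9.970e+01]
```

The torque rises at the stop (0.5, then 1.07 N m). I'll ease back slightly, let the spring raise the cap while held, then open.

```bash
python3 -m jog '0 0 0.3 0 0 0 0;0 0 0.5 0 0 0.06 0;0 0 0.5 0 0 0.12 0;0 0 0.5 0 0 0.18 0;0 0 0.5 0 0 0.18 0'
python3 -c "
from workcell import env;s=env.state();print(s['torque'].round(2),s['ee_rot'].round(1))"
python3 -m jog '0 0 0 0 0 0.04 0;0 0 0 0 0 0.04 0;0 0 0 0 0 0.04 0'
```

```text
time_s: 18.27
ee_pos: [585.9, -135.2, 116.0]
ee_rot: [180.0, 0.0, 102.0]
force: [3.6, -2.7, -2.3]
gripper_width: 11.8
[-0.53 -0.8   0.41] [180.   0. 102.]
time_s: 18.65
ee_pos: [585.9, -135.1, 117.4]
ee_rot: [179.9, 0.0, 102.0]
force: [4.0, -3.3, -2.6]
gripper_width: 11.9
```

```bash
python3 -m jog '0 0 0 0 0 0 0.3;0 0 0 0 0 0 0.3;0 0 0 0 0 0 0.3;0 0 0 0 0 0 0.3;0 0 0 0 0 0 0.3'
python3 -c "
from workcell import env;s=env.state();print(s['torque'].round(2),s['ee_rot'].round(1))"
python3 -m jog '0 0 0 0 0 0 0.06;0 0 0 0 0 0 0;0 0 0 0 0 0 0;0 0 0 0 0 0 0;0 0 0 0 0 0 0' 5
python3 -c "
from workcell import env;s=env.state();print(s['torque'].round(2),s['ee_rot'].round(1))"
```

```text
time_s: 19.27
ee_pos: [585.3, -134.7, 117.1]
ee_rot: [-180.0, -0.0, 102.0]
force: [0.7, 0.2, 0.3]
gripper_width: 27.5
[-0.04 -0.1  -0.03] [-180.   -0.  102.]
time_s: 19.9
ee_pos: [585.7, -134.7, 117.2]
ee_rot: [180.0, 0.0, 102.0]
force: [0.4, 0.7, -0.5]
gripper_width: 12.8
[ 0.17 -0.37  0.14] [180.   0. 102.]
```

```bash
python3 -m jog '0 0 0.6 0 0 0 0;0 0 1.2 0 0 0 0;0 0 1.8 0 0 0 0;0 0 1.8 0 0 0 0' 12
python3 -c "
from workcell import env;s=env.state();print(s['torque'].round(2),s['ee_rot'].round(1))"
```

```text
time_s: 20.4
ee_pos: [585.7, -134.7, 117.2]
ee_rot: [180.0, -0.0, 111.0]
force: [1.4, 1.8, -2.0]
gripper_width: 12.3
[ 0.23 -0.46  0.04] [180.  -0. 111.]
```

```bash
python3 -m jog '0 0 0.6 0 0 0 0;0 0 1.0 0 0 0 0;0 0 1.0 0 0 0 0'
python3 -c "
from workcell import env;s=env.state();print(s['torque'].round(2),s['ee_rot'].round(1))"
python3 -m jog '0 0 0.4 0 0 0 0;0 0 0.4 0 0 0 0'
python3 -c "
from workcell import env;s=env.state();print(s['torque'].round(2),s['ee_rot'].round(1))"
```

```text
time_s: 20.78
ee_pos: [585.8, -134.9, 117.1]
ee_rot: [180.0, 0.0, 115.9]
force: [2.0, 0.3, -2.9]
gripper_width: 13.2
[ 0.03 -0.58 -0.38] [180.    0.  115.9]
time_s: 21.02
ee_pos: [585.8, -135.0, 117.2]
ee_rot: [180.0, 0.0, 118.0]
force: [3.7, -0.4, -2.3]
gripper_width: 14.2
[-0.06 -0.7  -0.44] [180.   0. 118.]
```

A counter-clockwise turn is blocked (−0.44 N m, jaws wedged open), so the lugs are in the pockets. I'll back off to mid-slack, release, withdraw and check with the cameras.

```bash
python3 -m jog '0 0 -1 0 0 0 0;0 0 -1.6 0 0 0 0;0 0 -1.6 0 0 0 0.3;0 0 -1.6 0 0 0 0.4;0 0 -1.6 0 0 0 0.4'
python3 -m jog '0 0 0 0 0 0 0.4;0 0 0 0 0 0.5 0.4;0 0 0 0 0 1.5 0.4;0 0 0 0 0 3 0.4;0 0 0 0 0 4 0.4'
python3 -m jog '0 0 0 -1 -2 0 0.4;0 0 0 -2 -4 0 0.4;0 0 0 -3 -6 0 0.4;0 0 0 -4 -8 0 0.4;0 0 0 -4 -8 0 0.4'
python3 - <<'E'
from h import *
for n in("scene","top"):
    im=grab_frame(n); cv2.imwrite(f"pics/{n}8.png",im[:,:,::-1])
x,y=585.8,-134.5
a=np.linspace(0,2*np.pi,60); out=[]
for n,(u,v) in(("scene",(230,195)),("top",(375,168))):
    A=cv2.resize(cv2.imread(f"pics/{n}8.png")[v:v+60,u:u+60],(400,400),interpolation=cv2.INTER_CUBIC)
    off=np.array([1,1.2]) if n=="scene" else 0
    for c,zc,r,col in((11.5,0,30,(0,0,255)),(7.5,0,30,(255,0,0))):
        Q=np.c_[x+r*np.cos(a),y+r*np.sin(a),np.full(60,125+c+1.5)]
        cv2.polylines(A,[((proj(n,Q)+off-[u,v]+.5)*6.667).astype(np.int32)],True,col,1)
    out.append(A)
cv2.imwrite("pics/z8.png",np.hstack(out))
E
```

```text
time_s: 21.65
ee_pos: [585.1, -134.8, 117.2]
ee_rot: [-180.0, -0.0, 110.1]
force: [-0.1, -0.1, 0.5]
gripper_width: 36.1
time_s: 22.28
ee_pos: [586.2, -135.0, 220.1]
ee_rot: [179.8, 0.1, 110.0]
force: [-0.2, 0.4, -1.1]
gripper_width: 36.3
time_s: 22.9
ee_pos: [483.8, -338.1, 218.1]
ee_rot: [-180.0, 0.1, 109.7]
force: [-0.0, 0.3, -0.3]
gripper_width: 36.6
```

View pics/z8.png

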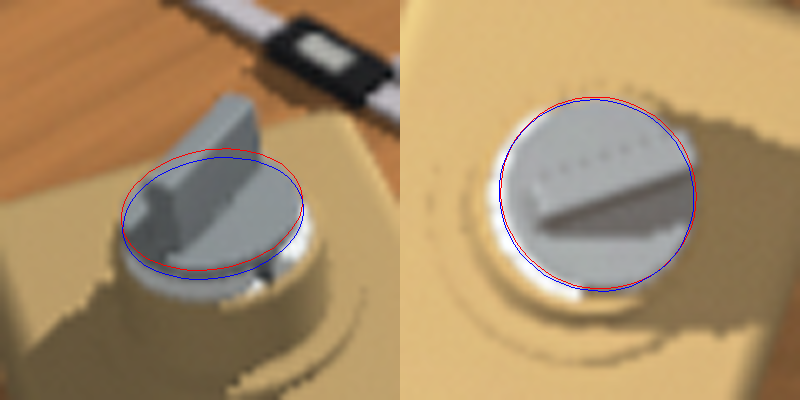

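The cap is seated and upright. The disc edge matches the locked-height ellipse (red), and the bar yaw of about 108° is mid-pocket. The robot is clear, so I'm handing in.

```bash
python3 -c "
from workcell import env;print(env.job_done(),env.state()['time_s'])"
```

```text
the job is handed in; nothing more can be done
the job is handed in; nothing more can be done
```

The cap is in the neck and appears locked, and I handed the job in at about 23 s of the 61 s allowed. No verdict was reported.

- **First grasp:** the first try closed on air above the grip bar. The fingertips sat well above the reported tool position (about 25–30 mm by the pictures), and the cap did not move. I went lower by feel and gripped the bar at 11.6 mm.
- **Fitting:** I carried the cap over and lowered it with its lugs along the slot line seen in the top picture (about 7°). It dropped straight into the slots. I pressed it to about 8 N and turned it clockwise to the hard stop, where torque rose to 1.07 N m. I let it rise about 5 mm while still held, then released it.
- **Lock check by feel:** turning back counter-clockwise met resistance of 0.44 N m, with the jaws wedged open to 14 mm. That fits the lugs being held in the pockets.
- **Lock check by eye:** the last pictures show the cap centred and upright, with its disc nearer the locked height than the unlocked one. The bar yaw of about 108° is mid-pocket. The 4 mm height difference is only about 1 px there, so this rests mainly on the turning check.
- **What disagreed:** scene and top views put the cap's first position about 14 mm apart, so I used the top view. While I was raising the held cap, side forces of 4–5 N appeared; they vanished when I opened the jaws.
- **Bystanders:** the arm felt no contact away from the cap and neck. I did not measure the mallet, caliper and tin again at the end.

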